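# Set the round-bottomed glue pot in its ring stand

## Robot

A 7-joint arm with a two-finger parallel gripper is mounted at the origin on the work surface. World frame = base frame: x ahead of the robot, y to its left, z up, the work surface at z = 0. Lengths are in mm, angles in rad, forces in N, time in s.
With the tool pointing down it reaches from about 350 to 900 mm from the base axis. Payload 8.1 kg.
Tool frame: the origin (TCP) lies midway between the tips of the shut fingers; the grasp point (between the pads) lies 19 mm behind it; x points along the fingers, y is the direction in which the jaws open and shut, and the axes are right-handed (so a half turn about x gives the same grasp; the last joint's range is limited). The gripper opens to 92 mm and grips with 3 to 60 N. Pads are 19 mm wide; open, the fingers measure 130 mm over their backs; the gripper's body (75 mm by 190 mm) begins 47 mm behind the grasp point.
Start: joints at [1.195, 0.434, 0.025, 1.573, -0.012, 1.134, -0.075], TCP at [168.369, -601.908, 226.742] pointing down, gripper open.
Joint ranges: [-2.62, 2.62], [-0.44, 2.09], [-1.27, 1.32], [0.08, 2.57], [-1.32, 4.46], [0.12, 2], [-2.74, 2.74]. Speed limits (rad/s): [2.22, 2.22, 3.01, 3.01, 3.14, 3.14, 3.14].

## Interface

Orientations are given as a unit quaternion [w, x, y, z].
In Python, from bench import manip gives the robot as it stands. The module is installed in compiled form; this text tells all that it offers.
- The arm moves only by the tool arm_command, never from a script. Its argument "deltas" is text: rows parted by semicolons, each of 5 numbers parted by spaces: the shift along the world's x, y, z in mm, then the turn about the world's z in degrees, then the finger opening in mm, from 0 to 91.8. In form: x y z yaw grip; .... A call has 1 to 12 rows; each row is the pose to reach, as a shift and turn from the pose commanded when the call began; what a row does not reach only later rows make up. A row lasts 1/8 s, in which the tool goes at most 62.5 mm and 10.7 degrees, less where a joint would pass 70% of its speed; a pose out of reach is approached as far as the arm can. A call with a gripper value outside its range is refused whole. The fingers move at their own pace and stop on an object; "grip_force" is the grip in N (left out, the last holds). Time passes only in rows, so rows that repeat a pose let the fingers close. It gives the time, the measured TCP pose, the force and the opening at its end, in the units of the state.
- manip.observe(): the state, without advancing time (a new reading comes with each control period).
- manip.snapshot(name): name is "scene" or "top" or "wrist"; returns (picture, depth): 480x640x3 uint8, red, green, blue; 480x640 float32, mm along the optical axis (not along the pixel's ray), 0 where there is no reading.
- manip.camera_params(name): a dict with "vfov" (degrees; the focal length in pixels is half the picture's height over the tangent of half this angle, whatever the lens; pixels are square), "cx", "cy" (the principal point, pixels), "R" (3x3) and "t" (3): a world point X has camera coordinates R X + t; the wrist camera has in their place "mount" (4x4, takes a point from camera to tool coordinates, whose origin is the TCP and whose axes are the tool frame's). Camera axes: x right, y down, z forward; pixel columns grow to the right and rows downward; lengths in mm; the calibration is good to about 2 mm. A picture is of the moment at which its call begins: read the wrist's pose just before it. camera_params takes no time and is no camera call.
- manip.sign_off(): hands the job in, once; it reports no verdict.
The state is a dict: "time": time; "joint_positions": joint angles; "qd": joint speeds; "effort": joint torques, N m; "tool_pos": TCP position; "tcp_rot": TCP orientation; "force": force on the tool from outside, world axes, zero at the start; "torque": the same for the moment, N m; "gripper_width": finger opening in mm.
Only numpy, scipy, OpenCV 4.12 (cv2) and the standard library are available. Lean on these libraries where they do the work, as an engineer would, in place of code of your own. Each camera call takes 0.05 s, during which the arm holds its last target.

## Task

Lift the round-bottomed steel glue pot out of its bored wooden block and set it down in the smaller of the two three-legged ring stands, so that it sits on the ring upright, level and centred, ready to be filled; then let go. Lower it in, do not drop it, and leave the flat-bottomed tin where it stands.

Things in the scene. Friction and masses are not known exactly. Their poses are not given: they have to be found in the camera images.
- glue_pot: Open, empty steel cup, 56 mm outside diameter, 80 mm high: straight sides (wall 3.5 mm) over a heavy hemispherical bottom of 28 mm radius; about 0.35 kg. Origin: lowest point of the bottom; z along its axis to the mouth. Stands loose and upright in a hole in a fixed wooden block (110 x 110 x 35 mm), upper 69 mm clear. Straight sides from 30 to 80 mm above the origin: grip from above across them.
- ring_stand: Smaller stand, fits the pot: dark steel ring on three short legs, fixed to the bench. Ring 44 mm inside, 60 mm outside diameter, 8 mm thick, flat top 58 mm above the bench. Origin on the bench, on the ring's axis; z up. Seated, the pot's round bottom rests on the ring's inner edge, the pot's origin on the axis 47 mm above this origin.
- wide_stand: The wider ring stand, not for this pot: same make and height (58 mm), but the ring has 88 mm inside and 104 mm outside diameter, so the pot would fall through. Fixed to the bench. Origin on the bench on the ring's axis, z up.
- tin: A flat-bottomed open steel tin, 68 mm in diameter and 60 mm high, standing loose directly on the bench beyond the other things; not to be moved. Origin at the centre of its underside, z up.

How it is judged (in metres and radians):
At the end, for the whole second after the job is handed in: The glue pot rests in the smaller ring stand, its lowest point within 12 mm of the ring's axis and within 6 mm of its seated height (47 mm above the bench), upright within 10 degrees and at rest; the tin is within 30 mm of where it stood (horizontal distance between glue_pot and ring_stand below 0.012 m and z of glue_pot in the frame of ring_stand between 0.041 and 0.053 m and angle between glue_pot's own z axis and vertical below 0.175 rad and linear speed of glue_pot below 0.03 m/s and angular speed of glue_pot below 0.3 rad/s and distance of tin from where it was at the start of the episode below 0.03 m); the robot touches nothing.
It fails at once if the pot is dropped: out of all contact while more than 20 mm above its seated height (contact force between glue_pot and anything else below 0.02 N and z of glue_pot in the frame of ring_stand above 0.067 m).
It fails at once if the tin is shifted by more than 30 mm (distance of tin from where it was at the start of the episode above 0.03 m).
It also fails if it takes over 32 s, if anything falls off the work surface, if the arm or the gripper's body presses on something with over 40 N, if the wrist force passes 120 N, or if a joint passes its speed limit or range.

## Working session

There is one attempt and no reset: what is moved stays moved. The work goes in short steps, Python scripts to look and compute and a tool call to move; the robot and the scene stay as the last step left them, time stands still between calls to the robot, and variables do not carry over. Pictures are saved under pics/ and viewed, and the job is handed in when it is done.

Besides the shell and the picture viewer there is one more tool, called after "Request:" as name(argument=value, ...), one argument or row to a line, values as JSON. arm_command: Moves the arm, as the interface text tells. Its arguments: {"type":"object","properties":{"deltas":{"type":"string"},"grip_force":{"type":"number"}},"required":["deltas"]}

```bash
mkdir -p pics
python3 - <<'E'
from bench import manip
import cv2,numpy as np
s=manip.observe();print({k:s[k] for k in('time','tool_pos','tcp_rot','force','gripper_width')})
for n in('scene','top'):
    p,d=manip.snapshot(n);cv2.imwrite(f'pics/{n}0.png',p[:,:,::-1]);np.save(f'{n}0.npy',d);print(n,manip.camera_params(n))
print(manip.camera_params('wrist'))
E
```

```text
{'time': 0.0, 'tool_pos': array([ 168.20295162, -601.37505208,  225.93956267]), 'tcp_rot': array([-0.09556333, -0.70041959, -0.09669965,  0.70066342]), 'force': array([-0.58921395,  0.05210129,  0.33042929]), 'gripper_width': 91.82831054826953}
scene {'vfov': 49.54771172372411, 'cx': 319.7500543718136, 'cy': 242.49505765724814, 'R': array([[-0.63110887,  0.77540556, -0.02116171],
       [ 0.45583331,  0.34865674, -0.81893496],
       [-0.62762855, -0.52648333, -0.57349604]]), 't': array([ 364.9450863 , -226.77968922, 1377.68442851])}
top {'vfov': 55.51382296788818, 'cx': 314.74837259231776, 'cy': 239.68132040715324, 'R': array([[ 0.02402335, -0.9996414 , -0.0118302 ],
       [-0.98471507, -0.02161934, -0.17282602],
       [ 0.17250829,  0.01580124, -0.98488132]]), 't': array([  1.22304583, 585.36585916, 724.43565934])}
{'vfov': 70.58583386527052, 'cx': 325.8097059821831, 'cy': 241.8131337232184, 'mount': array([[ 5.71124938e-05, -2.70194398e-01,  9.62805787e-01,
        -1.58475450e+02],
       [ 9.99999995e-01,  9.65612794e-05, -3.22205965e-05,
        -2.52676293e-01],
       [-8.42639340e-05,  9.62805784e-01,  2.70194402e-01,
        -7.17539039e+01],
       [ 0.00000000e+00,  0.00000000e+00,  0.00000000e+00,
         1.00000000e+00]])}
```

View pics/scene0.png

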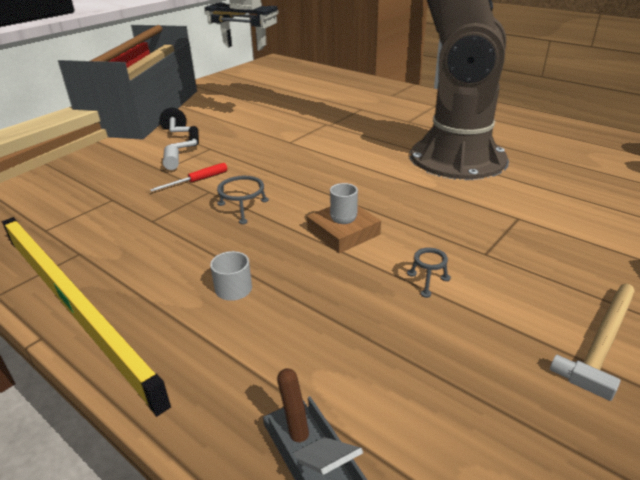

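View pics/top0.png

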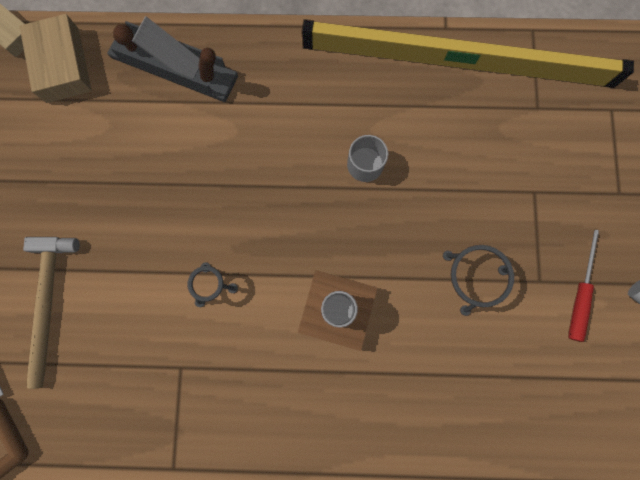

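The scene view shows the pot in its block at about (344,203), the small stand at (430,265), the wide stand at (241,190) and the tin at (231,275). In the top view they are at (339,309), (206,284), (482,276) and (368,158). Next I'll fit circles to the depth data.

```bash
cat > h.py <<'E'
import numpy as np,cv2
from scipy.optimize import least_squares
def K(c,h=480): return h/2/np.tan(np.radians(c['vfov'])/2)
def cloud(d,c,R=None,t=None):
    f=K(c);v,u=np.mgrid[0:480,0:640]
    P=np.stack([(u-c['cx'])/f*d,(v-c['cy'])/f*d,d],-1)
    R=c['R'];t=c['t']
    X=(P-t)@R
    X[d<=0]=np.nan
    return X
def wristcam(c,s):
    from scipy.spatial.transform import Rotation as Ro
    w,x,y,z=s['tcp_rot'];A=Ro.from_quat([x,y,z,w]).as_matrix()
    M=np.asarray(c['mount']);Rcw=A@M[:3,:3];p=A@M[:3,3]+np.asarray(s['tool_pos'])
    return dict(c,R=Rcw.T,t=-Rcw.T@p)
def plane(c,uv,z):
    f=K(c);uv=np.atleast_2d(uv).astype(float)
    r=np.c_[(uv[:,0]-c['cx'])/f,(uv[:,1]-c['cy'])/f,np.ones(len(uv))]@c['R']
    o=-c['R'].T@c['t'];return o+r*((z-o[2])/r[:,2])[:,None]
def circ(xy,r=None):
    x0=np.r_[xy.mean(0),30 if r is None else r]
    g=lambda p:np.hypot(*(xy-p[:2]).T)-(p[2] if r is None else r)
    return least_squares(g,x0 if r is None else x0[:2],loss='soft_l1',f_scale=2).x
E
python3 - <<'E'
from h import *
from bench import manip
for n,cen in(('top',dict(pot=(339,309),ring=(206,284),wide=(482,276),tin=(368,158))),('scene',dict(pot=(344,203),ring=(430,262),wide=(241,190),tin=(231,275)))):
    c=manip.camera_params(n);X=cloud(np.load(n+'0.npy'),c)
    print(n,'bench z',np.nanmedian(X[380:420,230:300,2]) if n=='top' else np.nanmedian(X[320:350,300:400,2]))
    for k,(u,v) in cen.items():
        w=45; Y=X[v-w:v+w,u-w:u+w].reshape(-1,3);Y=Y[np.isfinite(Y[:,0])]
        z0,hi=dict(pot=(98,112),ring=(53,64),wide=(53,64),tin=(55,66))[k]
        Q=Y[(Y[:,2]>z0)&(Y[:,2]<hi)]
        print(n,k,len(Q),'maxz',np.percentile(Y[:,2],[98,99.8]).round(1),'fit',circ(Q[:,:2]).round(1),'mid',((Q.min(0)+Q.max(0))/2).round(1),'ext',np.ptp(Q,axis=0).round(1), 'med z',np.median(Q[:,2]).round(1))
E
```

```text
top bench z -0.6949426743698932
top pot 241 maxz [100.7 103.1] fit [469.4 -25.5  26. ] mid [469.3 -25.5 101.8] ext [53.8 54.3  7.5] med z 101.3
top ring 477 maxz [57.6 59.3] fit [507.  195.8  26. ] mid [507.2 196.3  56.9] ext [56.9 58.7  7.6] med z 57.0
top wide 940 maxz [58.4 60.2] fit [ 530.5 -263.6   47.8] mid [ 530.7 -264.5   57.3] ext [101.8 103.1   8.6] med z 57.1
top tin 239 maxz [58.2 61. ] fit [738.8 -73.9  32.2] mid [738.7 -74.3  58.7] ext [67.7 66.2  7.3] med z 59.0
scene bench z 0.5026541398430251
scene pot 172 maxz [ 98.4 103.6] fit [470.1 -24.9  25.8] mid [470.  -25.2 101.4] ext [56.5 56.6  6.6] med z 101.7
scene ring 359 maxz [57.8 59.8] fit [509.  197.4  26. ] mid [507.9 196.2  57.3] ext [62.6 59.2  8.5] med z 57.6
scene wide 406 maxz [58.2 60.3] fit [ 532.7 -262.8   47.8] mid [ 532.  -264.    57.5] ext [104.5 105.5   8.9] med z 57.8
scene tin 295 maxz [58.9 61.8] fit [739.5 -73.2  32.3] mid [739.2 -73.4  58.9] ext [67.5 68.9  7.7] med z 59.2
```

Request:
arm_command(
  deltas="15 29 0 0 91.8; 41 79 0 0 91.8; 70 134 0 0 91.8; 99 189 0 0 91.8; 128 244 0 0 91.8; 157 299 0 0 91.8; 185 354 0 0 91.8; 213 409 0 0 91.8; 241 462 0 0 91.8; 268 514 0 0 91.8; 291 556 0 0 91.8; 301 576 0 0 91.8",
  grip_force=30,
)

```text
time: 1.6
tool_pos: [470.1, -22.9, 226.6]
tcp_rot: [0.097, 0.7, 0.098, -0.7]
force: [-0.2, -0.9, -0.4]
gripper_width: 92.0
```

Run:
```python
from h import *
from bench import manip
s=manip.observe();p,d=manip.snapshot('wrist');c=wristcam(manip.camera_params('wrist'),s)
print(s['time'],s['tool_pos'],s['joint_positions'].round(2) if hasattr(s['joint_positions'],'round') else s['joint_positions'])
cv2.imwrite('pics/w1.png',p[:,:,::-1]);X=cloud(d,c).reshape(-1,3);X=X[np.isfinite(X[:,0])]
Y=X[np.hypot(X[:,0]-470,X[:,1]+25)<45]
Q=Y[(Y[:,2]>99)&(Y[:,2]<110)]
print(len(Q),circ(Q[:,:2]),np.percentile(Y[:,2],[90,98,99.8]),((Q.min(0)+Q.max(0))/2),np.ptp(Q,axis=0))
```

```text
1.6 [470.11291016 -22.94964393 226.60846389] [ 0.27  0.22 -0.4   1.91  0.1   1.04 -1.46]
824 [468.49312533 -25.15505945  25.89216901] [343.36974802 345.47589367 346.18233812] [468.23273409 -25.13261667 101.72834673] [55.25138389 55.18940516  5.36133827]
```

View pics/w1.png

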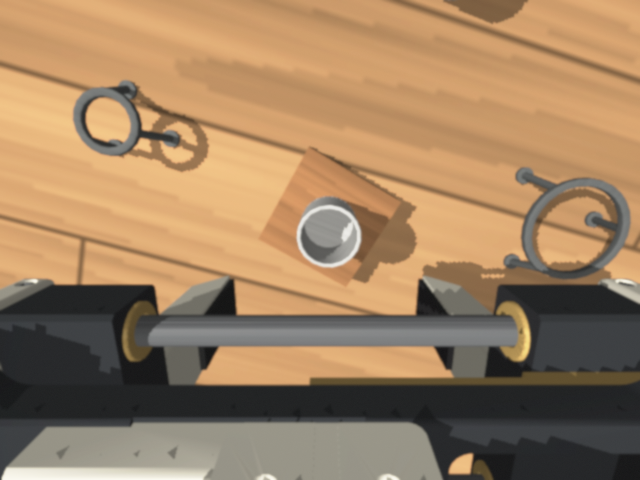

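The wrist picture shows the pot at (329,236), midway between the fingers, and the small ring at (107,121). All three cameras agree on the pot to about 1 mm. I'll go down around it.

Request:
arm_command(
  deltas="0 0.5 -10 0 91.8; 0 0.5 -35 0 91.8; 0 0.5 -65 0 91.8; 0 0.5 -95 0 91.8; 0 0.5 -122 0 91.8; 0 0.5 -145 0 91.8; 0 0.5 -160 0 91.8; 0 0.5 -169 0 91.8; 0 0.5 -169 0 91.8",
)

```text
time: 2.78
tool_pos: [469.1, -25.7, 57.5]
tcp_rot: [-0.096, -0.7, -0.096, 0.701]
force: [0.3, -0.3, -0.1]
gripper_width: 91.9
```

Request:
arm_command(
  deltas="0 0 0 0 70; 0 0 0 0 60; 0 0 0 0 55; 0 0 0 0 50; 0 0 0 0 45; 0 0 0 0 45; 0 0 0 0 45; 0 0 0 0 45",
  grip_force=30,
)

```text
time: 3.78
tool_pos: [469.5, -25.4, 57.9]
tcp_rot: [0.096, 0.701, 0.096, -0.7]
force: [-0.4, -0.1, 4.5]
gripper_width: 54.7
```

Request:
arm_command(
  deltas="0 0 3 0 45; 0 0 8 0 45; 0 0 16 0 45; 0 0 28 0 45; 0 0 44 0 45; 0 0 60 0 45; 0 0 76 0 45; 0 0 90 0 45; 0 0 98 0 45; 0 0 100 0 45; 0 0 100 0 45",
)

```text
time: 5.15
tool_pos: [469.1, -25.4, 157.5]
tcp_rot: [-0.096, -0.7, -0.096, 0.701]
force: [0.2, -0.3, -4.2]
gripper_width: 54.5
```

Run:
```python
from h import *
from bench import manip
s=manip.observe();print(s['time'],s['tool_pos'],s['force'],s['gripper_width'])
c0=manip.camera_params('wrist')
p,d=manip.snapshot('wrist');c=wristcam(c0,s)
p2,d2=manip.snapshot('scene');cv2.imwrite('pics/s2.png',p2[:,:,::-1])
cv2.imwrite('pics/w2.png',p[:,:,::-1]);np.save('s2.npy',d2)
for nm,X in(('w',cloud(d,c)),('s',cloud(d2,manip.camera_params('scene')))):
    X=X.reshape(-1,3);X=X[np.isfinite(X[:,0])]
    Y=X[np.hypot(X[:,0]-469,X[:,1]+25)<34]
    Q=Y[(Y[:,2]>198)&(Y[:,2]<212)]
    if len(Q)>20: print(nm,'pot',len(Q),circ(Q[:,:2],26),((Q.min(0)+Q.max(0))/2),np.ptp(Q,axis=0))
    Y=X[np.hypot(X[:,0]-508,X[:,1]-196)<45];Q=Y[(Y[:,2]>53)&(Y[:,2]<63)]
    if len(Q)>20: print(nm,'ring',len(Q),circ(Q[:,:2],26),((Q.min(0)+Q.max(0))/2),np.ptp(Q,axis=0))
```

```text
5.15 [469.13595049 -25.43837975 157.50753473] [ 0.17621048 -0.2898919  -4.18071202] 54.456508095752746
w pot 3208 [468.28231968 -25.26738602] [471.37674953 -24.67137435 205.00200207] [48.93078226 65.30556414 13.98055705]
w ring 3273 [505.66967716 194.8155914 ] [505.31082611 195.81202482  56.86261432] [59.45044069 59.30322418  7.70030509]
s pot 199 [470.57468155 -26.19866683] [468.77391429 -25.13374705 204.93117651] [57.52570809 67.0167747  13.85173595]
s ring 367 [509.03242594 197.23119838] [507.24151259 197.23545997  57.10992673] [61.39622593 58.21726382  8.03973119]
```

View pics/s2.png

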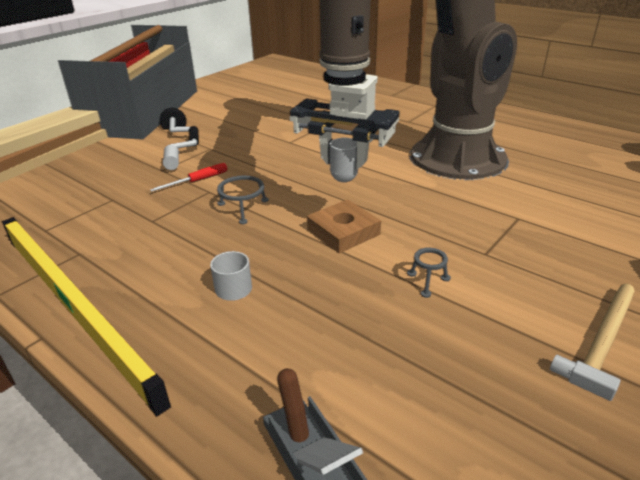

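View pics/w2.png

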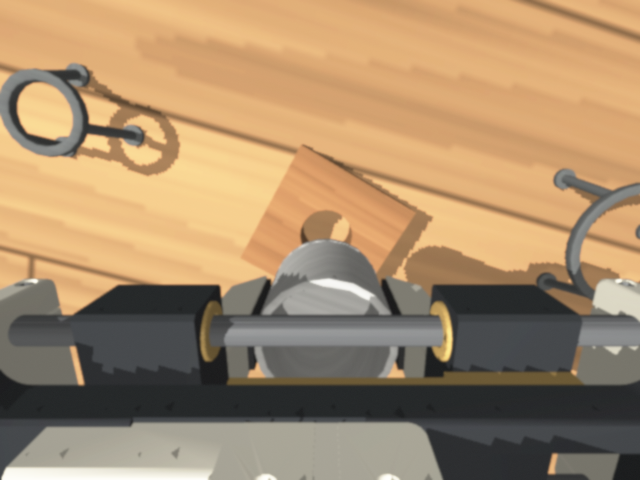

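The scene view shows the pot hanging upright in the fingers at (344,160), clear of the block. The wrist view shows it centred between the pads, with the ring at (43,112). The offset from pot to ring is about (+38, +221) mm in every camera. I'll carry it there.

Request:
arm_command(
  deltas="1 5 0 0 45; 3 18 0 0 45; 7 40 0 0 45; 12 68 0 0 45; 17 98 0 0 45; 22 128 0 0 45; 27 158 0 0 45; 32 185 0 0 45; 35 205 0 0 45; 37 217 0 0 45; 38 221 0 0 45; 38 221 0 0 45",
)

```text
time: 6.75
tool_pos: [507.4, 195.0, 157.6]
tcp_rot: [-0.096, -0.7, -0.096, 0.701]
force: [-0.5, -0.7, -4.1]
gripper_width: 55.0
```

Request:
arm_command(
  deltas="0 0 -3 0 45; 0 0 -8 0 45; 0 0 -15 0 45; 0 0 -22 0 45; 0 0 -29 0 45; 0 0 -36 0 45; 0 0 -43 0 45; 0 0 -48 0 45; 0 0 -51 0 45; 0 0 -52 0 45; 0 0 -52 0 45",
)

```text
time: 8.12
tool_pos: [507.4, 195.6, 105.8]
tcp_rot: [0.096, 0.701, 0.096, -0.7]
force: [0.5, 0.4, -3.5]
gripper_width: 54.6
```

Run:
```python
from h import *
from bench import manip
s=manip.observe();print(s['time'],s['tool_pos'],s['force'],s['gripper_width'])
for n in('scene','wrist'):
    p,d=manip.snapshot(n);c=manip.camera_params(n)
    if n=='wrist': c=wristcam(c,s)
    q=p if n=='wrist' else cv2.resize(p[150:330,320:560],(800,600))
    cv2.imwrite(f'pics/{n}3.png',q[:,:,::-1])
    X=cloud(d,c).reshape(-1,3);X=X[np.isfinite(X[:,0])];a=np.array([507.3,196])
    Y=X[np.hypot(*(X[:,:2]-a).T)<45]
    for lo,hi,r in((50,62,26),(78,92,28),(92,104,28),(104,118,28)):
        Q=Y[(Y[:,2]>lo)&(Y[:,2]<hi)&(np.hypot(*(Y[:,:2]-a).T)<36)]
        if len(Q)>20:print(n,lo,hi,len(Q),circ(Q[:,:2],r).round(1))
```

```text
8.125 [507.4303111  195.64259833 105.82118218] [ 0.54761645  0.36974679 -3.46231147] 54.56146559531038
scene 50 62 320 [509.3 197.4]
scene 78 92 87 [503.6 193.5]
scene 92 104 176 [506.7 194.8]
scene 104 118 267 [506.8 194.8]
wrist 50 62 1397 [506.2 197.1]
wrist 92 104 2352 [522.8 200.3]
wrist 104 118 1451 [506.7 195.8]
```

View pics/scene3.png

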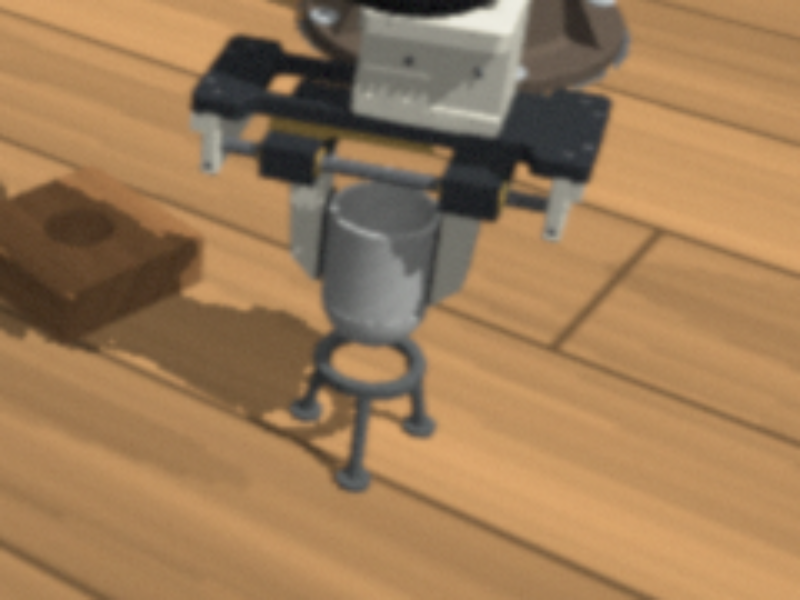

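View pics/wrist3.png

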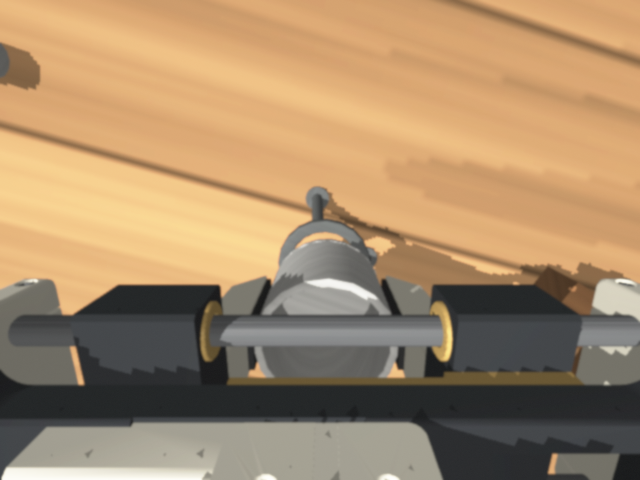

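The pot is upright above the ring. In the zoomed scene view the pot's bottom is at (376,335) and the ring's centre at (370,362), about 1–2 mm off. I'll nudge it and lower it gently while watching the force.

Request:
arm_command(
  deltas="0.4 0.7 -2 0 45; 0.8 1.4 -5 0 45; 0.8 1.4 -9 0 45; 0.8 1.4 -13 0 45; 0.8 1.4 -17 0 45; 0.8 1.4 -20 0 45; 0.8 1.4 -21 0 45; 0.8 1.4 -21.5 0 45; 0.8 1.4 -22 0 45; 0.8 1.4 -22 0 45",
)

```text
time: 9.48
tool_pos: [508.2, 197.0, 83.8]
tcp_rot: [0.096, 0.701, 0.096, -0.7]
force: [-1.2, 0.1, -2.6]
gripper_width: 55.0
```

Request:
arm_command(
  deltas="0 0 -0.5 0 45; 0 0 -1 0 45; 0 0 -1.5 0 45; 0 0 -1.5 0 45",
)

```text
time: 9.98
tool_pos: [508.0, 197.0, 82.5]
tcp_rot: [-0.096, -0.701, -0.096, 0.701]
force: [-3.6, -1.1, 4.3]
gripper_width: 54.8
```

Request:
arm_command(
  deltas="-0.4 -0.2 0 0 45; -0.8 -0.3 0 0 45; -0.8 -0.3 -0.5 0 45; -0.8 -0.3 -0.5 0 45",
)

```text
time: 10.48
tool_pos: [507.4, 196.8, 81.8]
tcp_rot: [0.096, 0.701, 0.096, -0.701]
force: [-2.1, -0.2, 2.9]
gripper_width: 55.0
```

Request:
arm_command(
  deltas="-0.5 0 0 0 45; -1 0 0 0 45; -1 0 -0.5 0 45; -1 0 -0.5 0 45",
)

```text
time: 10.98
tool_pos: [506.8, 196.8, 81.5]
tcp_rot: [0.096, 0.701, 0.096, -0.7]
force: [-0.2, 0.5, 1.3]
gripper_width: 55.0
```

Request:
arm_command(
  deltas="0 0 -0.3 0 45; 0 0 -0.3 0 45",
)

```text
time: 11.22
tool_pos: [506.9, 196.8, 81.4]
tcp_rot: [0.096, 0.701, 0.096, -0.7]
force: [0.1, -0.2, 5.5]
gripper_width: 55.0
```

```bash
cat > chk.py <<'E'
from h import *
from bench import manip
import sys
t=sys.argv[1]
s=manip.observe();print(s['time'],s['tool_pos'],s['force'],s['gripper_width'])
p,d=manip.snapshot('scene');c=manip.camera_params('scene')
cv2.imwrite(f'pics/scene{t}.png',cv2.resize(p[150:330,320:560],(800,600))[:,:,::-1])
X=cloud(d,c).reshape(-1,3);X=X[np.isfinite(X[:,0])];a=np.array([507.3,196])
Y=X[np.hypot(*(X[:,:2]-a).T)<36]
for lo,hi in((50,60),(80,90),(90,100),(100,110),(110,120),(120,130)):
    Q=Y[(Y[:,2]>lo)&(Y[:,2]<hi)]
    if len(Q)>20:print(lo,hi,len(Q),circ(Q[:,:2],26 if lo in(50,120) else 28).round(1))
print('top z',np.percentile(Y[:,2],[95,99,99.8]))
E
python3 chk.py 4
```

```text
11.225 [506.85534379 196.83586949  81.37496612] [ 0.12186199 -0.16883119  5.4800668 ] 55.022166075975605
50 60 230 [509.1 197.1]
80 90 184 [506.2 195.9]
90 100 224 [506.8 196. ]
100 110 306 [507.7 196.6]
110 120 331 [508.3 196.5]
120 130 297 [508.1 196.6]
top z [410.91727136 481.10022159 483.1142747 ]
```

View pics/scene4.png

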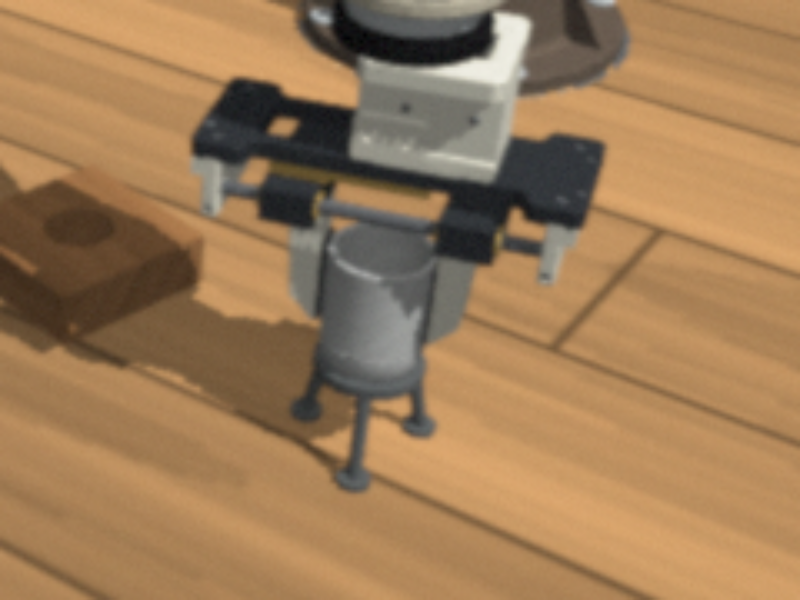

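```bash
cat > tilt.py <<'E'
from h import *
def tilt(X,a=(507.3,196),zo=47,r=28,verbose=1):
    """fit outer cylinder to visible side points: axis x=x0+tx*(z-zm), y likewise"""
    X=X.reshape(-1,3);X=X[np.isfinite(X[:,0])];a=np.array(a)
    rr=np.hypot(*(X[:,:2]-a).T);m=(rr<33)&(rr>23.5)&(X[:,2]>zo+34)&(X[:,2]<zo+72)
    cam=np.array([0.77,0.64]) # side facing scene camera
    m&=((X[:,:2]-a)@cam>8)
    Q=X[m];zm=zo+28
    def g(p):
        xy=Q[:,:2]-p[:2]-np.outer(Q[:,2]-zm,p[2:4]);return np.hypot(*xy.T)-r
    s=least_squares(g,[*a,0,0],loss='soft_l1',f_scale=1)
    print(len(Q),'centre',s.x[:2].round(2),'tilt deg',np.degrees(s.x[2:]).round(2),'rms',np.sqrt(np.mean(g(s.x)**2)).round(2))
E
python3 - <<'E'
from tilt import *
from bench import manip
c=manip.camera_params('scene')
for f,a,zo in(('scene0',(469.5,-25.3),24),('s2',(469,-25.4),124)):
    tilt(cloud(np.load(f+'.npy'),c),a,zo)
p,d=manip.snapshot('scene');np.save('s5.npy',d);tilt(cloud(d,c))
p,d=manip.snapshot('scene');tilt(cloud(d,c))
print('cam dir',-c['R'].T@c['t'])
E
```

```text
418 centre [468.34 -26.38] tilt deg [ 0.25 -0.14] rms 1.34
494 centre [467.9  -25.93] tilt deg [0.05 0.04] rms 1.56
573 centre [506.27 196.03] tilt deg [-0.49  0.79] rms 1.3
567 centre [506.02 196.09] tilt deg [-0.26  0.08] rms 1.31
cam dir [1198.36789396  521.41570139  612.10161337]
```

The cylinder fit puts the tilt under 1°, and the pot is seated in the ring in the zoomed picture (ring at about (370,375)). I'll let go.

Request:
arm_command(
  deltas="0 0 0 0 56; 0 0 0 0 58; 0 0 0 0 60; 0 0 0 0 64; 0 0 0 0 70; 0 0 0 0 80; 0 0 0 0 91.8; 0 0 0 0 91.8; 0 0 0 0 91.8",
)

```text
time: 12.5
tool_pos: [506.4, 196.7, 81.0]
tcp_rot: [0.096, 0.701, 0.096, -0.701]
force: [-0.8, 0.8, -0.3]
gripper_width: 91.6
```

```bash
python3 chk.py 6
python3 - <<'E'
from tilt import *
from bench import manip
p,d=manip.snapshot('scene');tilt(cloud(d,manip.camera_params('scene')))
E
```

```text
12.5 [506.38348892 196.68554901  80.95775734] [-0.84542883  0.76284418 -0.34718047] 91.6193395904053
50 60 226 [508.9 197.2]
80 90 158 [505.8 195.8]
90 100 191 [506.8 196.2]
100 110 265 [507.5 196.6]
110 120 291 [507.8 196.8]
120 130 255 [508. 197.]
top z [412.45390793 481.17908669 483.22862004]
555 centre [505.97 196.2 ] tilt deg [ 0.17 -0.52] rms 1.09
```

View pics/scene6.png

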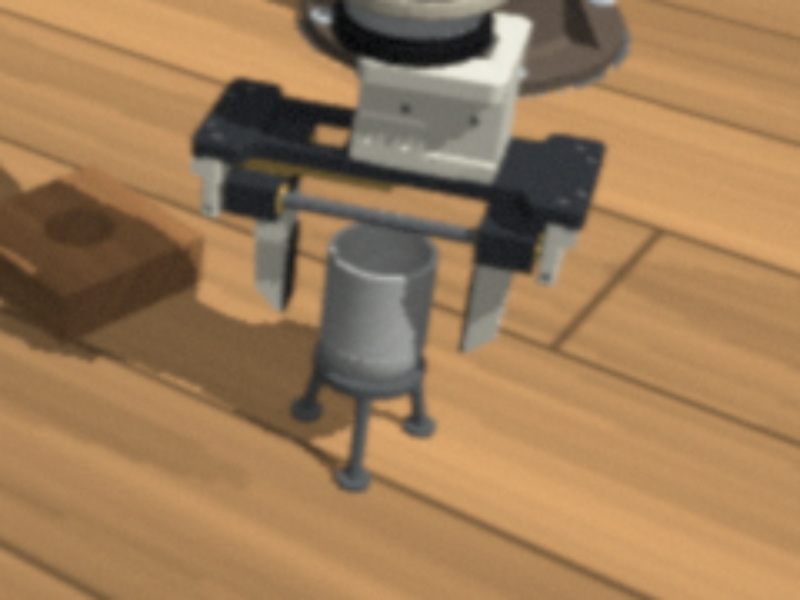

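The fingers are open and clear on both sides of the pot, at (275,260) and (487,310). The pot stands still in the ring. I'll raise the arm straight up and then pull it away.

Request:
arm_command(
  deltas="0 0 4 0 91.8; 0 0 12 0 91.8; 0 0 26 0 91.8; 0 0 46 0 91.8; 0 0 70 0 91.8; 0 0 96 0 91.8; 0 0 120 0 91.8; -20 -30 138 0 91.8; -45 -70 145 0 91.8; -60 -110 145 0 91.8; -60 -125 145 0 91.8; -60 -125 145 0 91.8",
)

```text
time: 14.1
tool_pos: [446.9, 71.2, 226.7]
tcp_rot: [0.095, 0.701, 0.095, -0.7]
force: [0.5, 0.3, 0.0]
gripper_width: 91.8
```

```bash
python3 chk.py 7
python3 - <<'E'
from tilt import *
from bench import manip
p,d=manip.snapshot('scene');tilt(cloud(d,manip.camera_params('scene')))
p,d=manip.snapshot('top');c=manip.camera_params('top');cv2.imwrite('pics/top7.png',p[:,:,::-1])
X=cloud(d,c).reshape(-1,3);X=X[np.isfinite(X[:,0])]
for a,lo,hi in(((507.3,196),120,135),((507.3,196),52,62),((739,-73.5),55,66)):
    Q=X[(np.hypot(*(X[:,:2]-a).T)<42)&(X[:,2]>lo)&(X[:,2]<hi)];print(a,lo,len(Q),circ(Q[:,:2]).round(1) if len(Q)>20 else '',np.percentile(Q[:,2],[50,98]) if len(Q) else '')
print(manip.observe()['time'])
E
```

```text
14.1 [446.9422644   71.2059635  226.69124703] [0.5012416  0.26257098 0.02305633] 91.79897297762417
50 60 230 [509.  197.2]
80 90 163 [505.9 196. ]
90 100 190 [506.6 196.1]
100 110 259 [507.6 196.7]
110 120 298 [507.7 196.6]
120 130 280 [507.6 196.9]
top z [124.91913164 126.55659809 127.19810906]
541 centre [505.95 195.89] tilt deg [0.34 0.06] rms 1.07
(507.3, 196) 120 0  
(507.3, 196) 52 0  
(739, -73.5) 55 244 [738.7 -73.9  32.2] [58.90510437 61.91520213]
14.25
```

View pics/scene7.png

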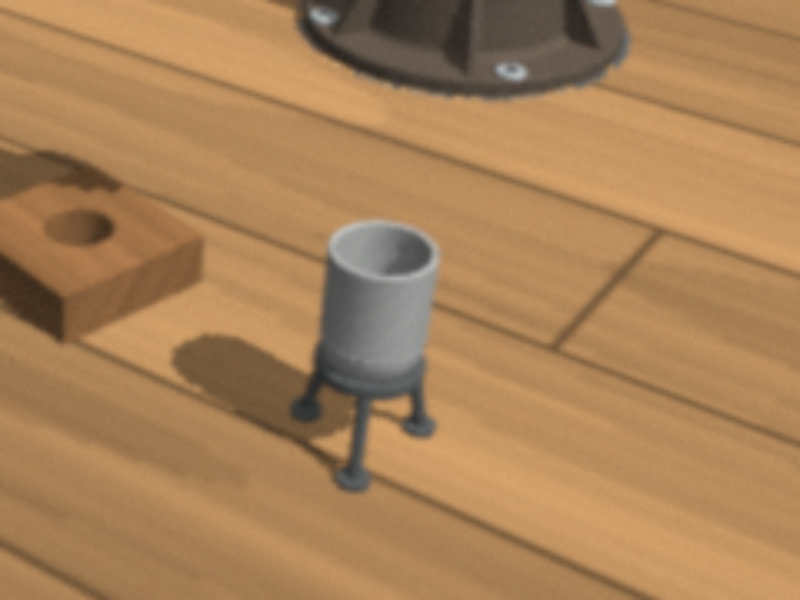

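View pics/top7.png

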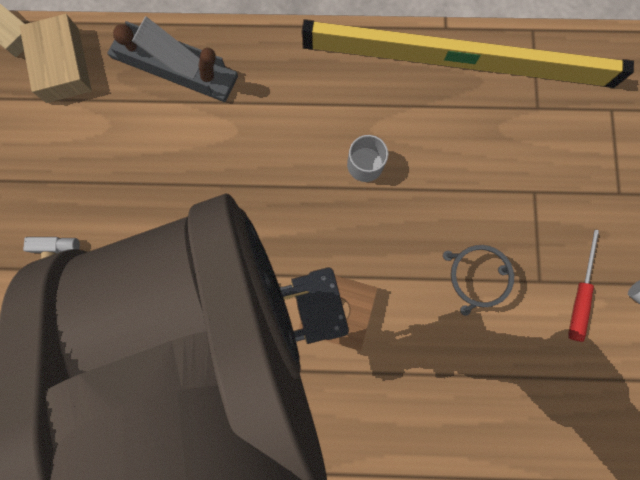

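The scene view shows the pot upright in the small ring, with its rim at (382,250) and the ring at (370,375). Its rim is 127 mm high, which matches 47 + 80. In the top view the tin is still at (368,158), but the arm hides the pot. I'll hand the job in.

```bash
python3 -c "
from bench import manip
print(manip.sign_off())"
```

```text
the job is handed in; nothing more can be done
None
```

I lifted the pot out of its block, lowered it into the smaller ring stand, let go and moved the arm clear. I handed the job in at about 14.3 s of the 32 s allowed.

**Lowering:** the first contact gave a sideways force of about 3.6 N. I shifted the tool about 1.8 mm until that force was gone, and only then opened the fingers.

**Last checks, after release:**
- **Height:** the rim is 127.2 mm above the bench; a seated pot should give 127 mm.
- **Tilt:** the cylinder fit to the scene camera gives 0.3°.
- **Centring:** the pot's centre is within about 1–3 mm of the ring's axis.
- **Tin:** it is within 0.1 mm of where it stood at the start.
- **Arm:** the force on the tool is near zero and nothing is touched.

**Disagreements:**
- Circle fits at separate heights drifted by about 2 mm in x, which would mean a few degrees of tilt, while the cylinder fit said under 1°. Either is well within the 10° limit.
- The arm hid the pot in the final top view, so its position was confirmed by the scene camera only.

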